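# Clamp a specimen block with a click lever

## Robot

A 7-joint arm with a two-finger parallel gripper is mounted at the origin on the work surface. World frame = base frame: x ahead of the robot, y to its left, z up, the work surface at z = 0. Lengths are in m, angles in degrees, forces in N, time in s.
With the tool pointing down it reaches from about 0.425 to 0.875 m from the base axis. Payload 4.7 kg.
Tool frame: the origin (TCP) lies between the finger pads; the fingertips stand 8 mm ahead of it and the grasp point (between the pads) lies 11 mm behind it (env.tip_extent is the distance from the TCP to the fingertips, in m); z points along the fingers, y is the line along which they close (so a half turn about z gives the same grasp; the last joint's range is limited). The gripper opens to 87 mm and grips with 3 to 60 N. Pads are 19 mm wide; open, the fingers measure 117 mm over their backs; the gripper's body (75 mm by 190 mm) begins 51 mm behind the grasp point.
Start: joints at [76.667, 18.392, -4.016, 83.108, 1.295, 78.541, -3.26], TCP at [0.159, -0.63, 0.231] pointing down, gripper open.
Joint ranges: [-163.93, 163.93], [-17.29, 119.83], [-79.2, 71.16], [3.27, 140.29], [-89.18, 269.18], [5.43, 117.66], [-154.24, 154.24]. Speed limits (degrees/s): [147.25, 147.25, 180, 180, 180, 180, 180].

## Interface

Orientations are given as [roll, pitch, yaw] about the fixed x, y, z axes, in that order (R = Rz(yaw) Ry(pitch) Rx(roll)).
In Python, from cell import sensors, vision, workorder, env gives the robot as it stands.
- The arm moves only by the tool drive_tool, never from a script. Its argument "moves" is a list of rows, each an object of numbers: "x", "y", "z": the shift along the tool's x, y, z in mm; "rx", "ry", "rz": the turn, a rotation vector about the tool's x, y, z in rad; "fingers": the closure, from -1 (fully open) to 1 (shut). In form: [{"x": .., "y": .., "z": .., "rx": .., "ry": .., "rz": .., "fingers": ..}, ...]. A call has 1 to 20 rows; each row is the pose to reach, as a shift and turn from the pose commanded when the call began, along the tool's axes at that moment; what a row does not reach only later rows make up. A row lasts 1/8 s, in which the tool goes at most 62.5 mm and 10.7 degrees, less where a joint would pass 70% of its speed; a pose out of reach is approached as far as the arm can. A call with a gripper value outside its range is refused whole. The fingers move at their own pace and stop on an object; "force" is the grip in N (left out, the last holds). Time passes only in rows, so rows that repeat a pose let the fingers close. It gives the time, the measured TCP pose, the force, the opening and the grip force at its end, in the units of the state.
- sensors.get_obs(): the state, without advancing time (a new reading comes with each control period).
- vision.read_camera(name): name is "side" or "top" or "wrist"; returns a dict with "image" (420x560x3 uint8, red, green, blue), "fx", "fy", "cx", "cy" (pixels), "k1" (the pictures are not rectified: a ray, as slopes to the right and down, at radius r is drawn at 1 + k1 r^2 times it, then the intrinsics apply), "R" (3x3) and "t" (3): a world point X has camera coordinates R X + t. Camera axes: x right, y down, z forward; pixel columns grow to the right and rows downward; lengths in m; the calibration is good to about 2 mm. A picture is of the moment at which its call begins. There is no depth.
- workorder.sign_off(): hands the job in; it is judged then, once.
The state is a dict: "time_s": time; "qpos": joint angles; "joint_velocities": joint speeds; "effort": joint torques, N m; "tool_pos": TCP position; "tool_rot": TCP orientation; "force": force on the tool from outside, world axes, zero at the start; "wrist_torque": the same for the moment, N m; "grip_width": finger opening in m; "grasp_force": force on a finger pad.
Only numpy, scipy, OpenCV 4.12 (cv2) and the standard library are available. Lean on these libraries where they do the work, as an engineer would, in place of code of your own. Each camera call takes 0.05 s, during which the arm holds its last target. There are 200 camera calls.

## Task

Stand the specimen block, resin end up, on the floor of the clamp, square between its two jaws, and let go of it. Then swing the clamp's lever clockwise (seen from above) to tighten the jaw on the block until the lever clicks, stop right there without pulling it on past the click, and let go, leaving the block firmly clamped. Leave the jar, the slide box and the dish where they are.

Things in the scene. Friction and masses are not known exactly. Their poses are not given: they have to be found in the camera images.
- clamp: Bench clamp fixed to the bench, turned up to 0.4 rad: grey bed 130 mm (its x) by 215 mm (y -150 to +65), 18 mm high; two dark steel jaws, 46 mm wide (x), tops 60 mm above the bench, close along y. Origin on the bench under the middle of the jaws, z up. The channel between the jaws is open at both x ends: fingers can come down on the block's +x and -x sides.
- nest (a point): Point on the steel floor between the jaws where the block shall stand, at (0, 0, 30) mm in the clamp's frame, axes as the clamp's. The far jaw (+y) is fixed, its face somewhere between y = 20 and 28 mm; the moving jaw's face starts between y = -26 and -21 mm and travels to +y as the lever is swung, pushing the block against the far jaw.
- block: Specimen block, about 60 g: a pale wooden carrier 30 x 30 mm and 34 mm high with an amber resin piece 22 x 22 x 14 mm on top (48 mm in all). Stands upright on the bench, resin up, turned any way. Origin at the centre of its underside, z up, x and y square to its sides.
- hub: Steel hub (44 mm across) under the lever, on the clamp's pivot; it drives the moving jaw, 20 mm per rad, closing as it turns clockwise seen from above. Friction 0.35 N m (about 3 N at the handle) keeps it where it is left. Origin on the pivot axis, 38 mm above the bench, z up; the unclicked lever points along the hub's -y.
- pivot (a point): Point on the upright axis about which hub and lever turn, 60 mm above the bench, at (0, -100) mm in the clamp's frame, axes as the clamp's. At the start the lever is turned 0 to 0.25 rad clockwise from the clamp's -y; the click comes 0.8 to 1.4 rad clockwise from it: where the jaw meets the block is not known beforehand.
- knob (a point): Point on the upright axis of the lever's handle, 93 mm above the bench and 110 mm from the pivot. The handle is a black round upright sleeve 26 mm thick, from 72 to 118 mm above the bench, that spins freely on its stem at the end of the steel lever (18 mm thick, its axis 63 mm above the bench).
- lever: The click lever, on the hub; origin as the hub's, handle along its -y. It is rigid with the hub up to 1.0 N m (about 9 N across the lever at the handle). Then it clicks: it gives way, the resistance falls steadily (by 1.2 N after 5 mm, 4.5 N after 18 mm) and the handle runs ahead of the hub, to the hub's -x. 3 mm ahead is a click, over 22 mm is pulled too far. Let go, it springs back into line.
- jar: Glass specimen jar with white cap, 60 mm across and 85 mm high, loose bystander; origin at the centre of its underside.
- slide_box: Closed slide box, grey with white lid, 87 x 112 mm and 35 mm high, loose bystander; origin at the centre of its underside.
- dish: Covered glass dish, 92 mm across and 19 mm high, loose bystander; origin at the centre of its underside.
Things that resemble listed ones, but are neither listed nor needed, are in the scene too. What is meant by the block is not purple, and is the smaller of those in its own colour.

How it is judged (in metres and radians):
On the way, in this order (a step that is already met when the one before it is completed fails the run):
1. the block stands upright on the clamp's floor between the jaws, let go, the lever not yet clicked (x of block in the frame of nest between -0.01 and 0.01 m and y of block in the frame of nest between -0.016 and 0.016 m and z of block in the frame of nest between -0.004 and 0.003 m and angle between block's own z axis and vertical below 0.07 rad and contact force between the fingers and block below 0.1 N and x of knob in the frame of hub above -0.002 m), for 0.2 s.
2. the lever clicks with the block gripped between the jaws (x of block in the frame of nest between -0.01 and 0.01 m and y of block in the frame of nest between -0.016 and 0.016 m and z of block in the frame of nest between -0.004 and 0.003 m and angle between block's own z axis and vertical below 0.07 rad and x of knob in the frame of hub below -0.003 m and contact force between clamp and block above 10 N and contact force between the fingers and block below 0.1 N), for 0.05 s.
At the end, for the whole second after the job is handed in: The block stands upright (0.07 rad) on the clamp floor (3 mm), within 10 mm of the nest along the jaws and 16 mm across, square to them (0.1 rad), at rest, the clamp pressing on it with over 8 N in all; the lever is let go and back in line with its hub (2 mm at the knob) (all of step 1 and contact force between clamp and block above 8 N and (angle between the x axis of block and the x axis of clamp, either way round below 0.1 rad or angle between the x axis of block and the y axis of clamp, either way round below 0.1 rad) and linear speed of block below 0.01 m/s); the robot touches nothing.
It fails at once if the lever is pulled on past its click (knob more than 22 mm ahead of the hub) (x of knob in the frame of hub below -0.022 m).
It fails at once if the jar, the slide box or the dish is moved by more than 30 mm (distance of any of jar, slide_box, dish from where it was at the start of the episode above 0.03 m).
It also fails if it takes over 67 s, if anything falls off the work surface, if the arm or the gripper's body presses on something with over 40 N, if the wrist force passes 120 N, or if a joint passes its speed limit or range.

## Working session

There is one attempt and no reset: what is moved stays moved. The work goes in short steps, Python scripts to look and compute and a tool call to move; the robot and the scene stay as the last step left them, time stands still between calls to the robot, and variables do not carry over. Pictures are saved under pics/ and viewed, at most 10 in all, crops included, and the job is handed in when it is done.

Besides the shell and the picture viewer there is one more tool, called as name(argument=value, ...) on one line, values as JSON. drive_tool: Moves the arm, as the interface text tells. Its arguments: {"type":"object","properties":{"moves":{"type":"array"},"force":{"type":"number"}},"required":["moves"]}

```bash
mkdir -p pics; cat > h.py <<'E'
import numpy as np, cv2
from scipy.spatial.transform import Rotation as Ro
from cell import sensors, vision, workorder, env
def ray(c,u,v):
    d=np.array([(u-c["cx"])/c["fx"],(v-c["cy"])/c["fy"]]); s=d.copy()
    for _ in range(20): s=d/(1+c["k1"]*(s@s))
    R=np.array(c["R"]);t=np.array(c["t"])
    return -R.T@t, R.T@np.array([s[0],s[1],1.])
def onz(c,u,v,z):
    o,d=ray(c,u,v); return o+d*(z-o[2])/d[2]
def proj(c,X):
    p=np.array(c["R"])@np.array(X)+np.array(c["t"]); s=p[:2]/p[2]; s=s*(1+c["k1"]*(s@s))
    return s*[c["fx"],c["fy"]]+[c["cx"],c["cy"]]
def snap(n,f=None):
    c=vision.read_camera(n)
    if f: cv2.imwrite(f"pics/{f}.png",cv2.cvtColor(c["image"],cv2.COLOR_RGB2BGR))
    return c
E
python3 - <<'E'
from h import *
import pickle
for n in("side","top","wrist"):
    c=snap(n,n+"0"); pickle.dump(c,open(n+"0.pkl","wb"))
    o,d=ray(c,280,210); print(n,o.round(3),(d/np.linalg.norm(d)).round(3),c["fx"],c["k1"])
print(sensors.get_obs())
E
```

```text
side [0.274 0.684 0.747] [ 0.343 -0.665 -0.663] 415.2130079443581 -0.05059729479437048
top [ 0.553 -0.002  0.991] [ 0.06   0.001 -0.998] 407.8795699565537 -0.09092341725359168
wrist [ 0.223 -0.614  0.383] [-0.246 -0.048 -0.968] 290.6836372881585 -0.060176261649713604
{'time_s': 0.15, 'qpos': array([76.66747878, 18.4302992 , -4.01413264, 83.15972315,  1.2968991 ,
       78.54010727, -3.26059836]), 'joint_velocities': array([ 0.01021912, -0.03388748, -0.00806465, -0.08060346,  0.02401071,
       -0.01528178, -0.07772586]), 'effort': array([-2.24976857e-04, -4.91797185e+01, -4.04717401e-01, -3.12873816e+01,
       -6.38979790e-02,  4.05588944e-02,  1.27927597e-04]), 'tool_pos': array([ 0.15862308, -0.62992714,  0.2296936 ]), 'tool_rot': array([-1.79915187e+02,  7.35482030e-03,  1.41403925e+01]), 'force': array([-0.87562898, -0.42295853, -0.45561089]), 'wrist_torque': array([-0.0239249 ,  0.01428465,  0.01744357]), 'grasp_force': 0.0, 'grip_width': 0.08695298315065232}
```

View pics/top0.png

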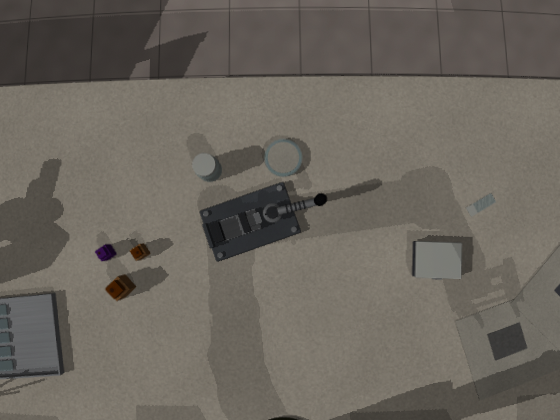

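View pics/side0.png

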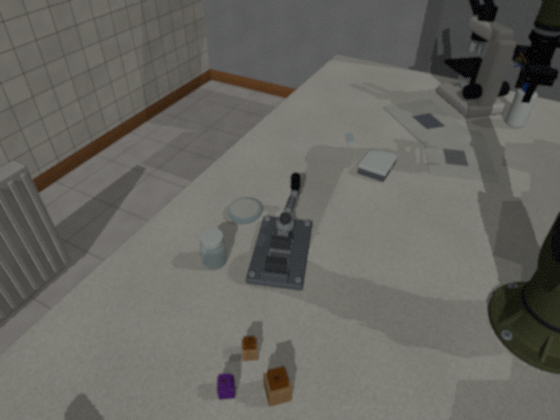

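The top view shows the clamp at about (250,222), its lever handle at (320,200), the small amber block at (140,252), the larger one at (120,288) and the purple one at (106,252). The jar is at (205,165), the dish at (284,156) and the slide box at (437,260). In the side view the block is at (250,348) and the handle at (295,181).

```bash
python3 - <<'E'
from h import *
import pickle
c=pickle.load(open("top0.pkl","rb")); im=c["image"]
bgr=cv2.cvtColor(im,cv2.COLOR_RGB2BGR)
cv2.imwrite("pics/crop1.png",cv2.resize(bgr[170:310,90:340],None,fx=3.2,fy=3.2,interpolation=cv2.INTER_CUBIC))
hsv=cv2.cvtColor(im,cv2.COLOR_RGB2HSV)
for u,v in [(140,248),(140,256),(120,290),(235,245),(260,200),(320,200),(213,234),(248,222)]: print((u,v),hsv[v,u],im[v,u])
m=((hsv[...,0]<16)&(hsv[...,1]>120)&(hsv[...,2]>25)).astype(np.uint8)
for k in cv2.findContours(m,0,1)[0]:
    if cv2.contourArea(k)>40:
        print("amber",cv2.minAreaRect(k),[onz(c,*p,.048).round(3)[:2].tolist() for p in cv2.boxPoints(cv2.minAreaRect(k))])
m=(im.max(2)<22).astype(np.uint8); m[:, :190]=0; m[:170]=0;m[270:]=0;m[:,340:]=0
for k in cv2.findContours(m,0,1)[0]:
    if cv2.contourArea(k)>40: print("dark",cv2.minAreaRect(k),cv2.contourArea(k))
w=np.array([onz(c,*p,.018)[:2] for p in [(202,212),(286,184),(299,234),(216,260)]]);print(w.round(3),np.linalg.norm(np.roll(w,-1,0)-w,axis=1))
E
```

```text
(140, 248) [ 15 188  42] [42 26 11]
(140, 256) [ 14 171  64] [64 41 21]
(120, 290) [ 13 251  61] [61 27  1]
(235, 245) [114  26  50] [45 46 50]
(260, 200) [108  27  47] [42 44 47]
(320, 200) [120  26  10] [ 9  9 10]
(213, 234) [120  17  30] [28 28 30]
(248, 222) [105  14  36] [34 35 36]
amber ((120.0, 287.0000305175781), (19.798988342285156, 24.041629791259766), 45.0) [[0.431, 0.413], [0.471, 0.371], [0.438, 0.338], [0.398, 0.379]]
amber ((139.33822631835938, 251.39706420898438), (13.3768892288208, 15.949368476867676), 59.03623962402344) [[0.521, 0.353], [0.54, 0.32], [0.513, 0.304], [0.494, 0.337]]
dark ((319.75, 199.25001525878906), (9.899494171142578, 12.020814895629883), 45.0) 98.5
[[ 0.609  0.186]
 [ 0.674 -0.016]
 [ 0.553 -0.045]
 [ 0.494  0.153]] [0.21230365 0.12367544 0.20724617 0.11962079]
```

View pics/crop1.png

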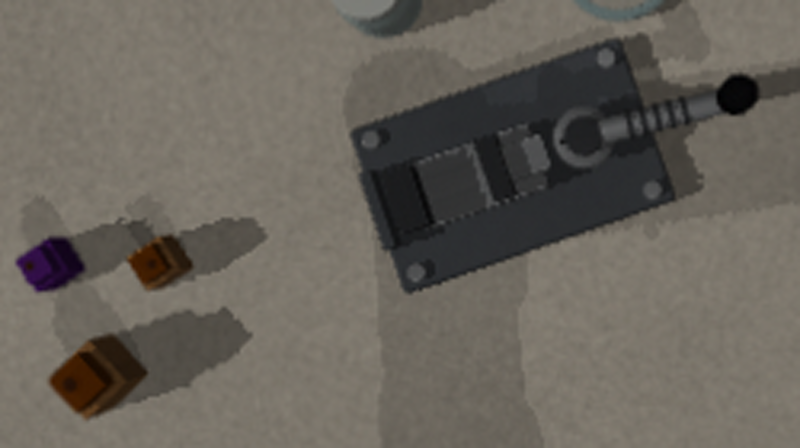

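The crop shows the clamp bed corners at about (351,131), (618,38), (673,198) and (410,292), the handle top at (737,94), the hub at (582,137) and the block's resin top near (155,262).

```bash
python3 - <<'E'
from h import *
import pickle
c=pickle.load(open("top0.pkl","rb")); s=pickle.load(open("side0.pkl","rb"))
f=lambda p:(p[0]/3.2+90-.3,p[1]/3.2+170-.3)
w=np.array([onz(c,*f(p),.018)[:2] for p in [(351,131),(618,38),(673,198),(410,292)]])
print(w.round(4),np.linalg.norm(np.roll(w,-1,0)-w,axis=1).round(4))
y=(w[0]-w[1])+(w[3]-w[2]); y/=np.linalg.norm(y); x=np.array([y[1],-y[0]])
x2=(w[0]-w[3])+(w[1]-w[2]); print("ang",np.degrees(np.arctan2(-y[0],y[1])),np.degrees(np.arctan2(x2[1],x2[0])))
o=w.mean(0)+y*.0425; print("origin",o, "pivot",o-.1*y,"hub seen",onz(c,*f((582,137)),.07)[:2])
k=onz(c,*f((737,94)),.118)[:2]; d=k-(o-.1*y); print("knob",k,np.linalg.norm(d),"cw from -y deg",np.degrees(np.arctan2(-d@x,-d@y)))
print("jaw x-centre check", [((onz(c,*f(p),.06)[:2]-o)@np.c_[x,y]).round(4) for p in [(371,170),(412,164),(431,222),(390,246)]])
hsv=cv2.cvtColor(s["image"],cv2.COLOR_RGB2HSV)
# block centre: top view resin centre at z=.048, side view check
b=onz(c,*f((155,262)),.048); print("block",b, proj(s,b))
print(proj(s,[*o,.03]),proj(s,[*k,.118]))
print(sensors.get_obs()["tool_pos"])
E
```

```text
[[ 0.6123  0.1927]
 [ 0.6796 -0.0083]
 [ 0.5592 -0.0477]
 [ 0.4917  0.149 ]] [0.2119 0.1266 0.2079 0.1283]
ang 18.718930481719095 19.01936730831519
origin [0.57208044 0.11166095] pivot [0.60417303 0.01695052] hub seen [0.60278894 0.01838548]
knob [ 0.62775949 -0.08705606] 0.10664749903460967 cw from -y deg 5.941588026019807
jaw x-centre check [array([0.0277, 0.0521]), array([0.022 , 0.0229]), array([-0.0216,  0.0236]), array([-0.0281,  0.0569])]
block [0.51678078 0.33138297 0.048     ] [249.87709749 337.6368779 ]
[278.27302947 256.9805738 ] [295.60347927 174.09463191]
[ 0.15862308 -0.62992714  0.2296936 ]
```

drive_tool(moves=[{"x": 56, "y": -22, "rz": -0.1}, {"x": 112, "y": -44, "rz": -0.2}, {"x": 168, "y": -66, "rz": -0.3}, {"x": 224, "y": -88, "rz": -0.4}, {"x": 280, "y": -110, "rz": -0.5}, {"x": 336, "y": -132, "rz": -0.6}, {"x": 392, "y": -154, "rz": -0.7}, {"x": 448, "y": -176, "rz": -0.8}, {"x": 474, "y": -230, "rz": -0.9}, {"x": 500, "y": -284, "rz": -1.0}, {"x": 526, "y": -338, "rz": -1.1}, {"x": 552, "y": -392, "rz": -1.2}, {"x": 578, "y": -446, "rz": -1.3}, {"x": 601, "y": -498, "rz": -1.4}, {"x": 598, "y": -556, "rz": -1.5}, {"x": 595, "y": -614, "rz": -1.6}, {"x": 592, "y": -672, "rz": -1.7}, {"x": 588, "y": -730, "rz": -1.8}, {"x": 585, "y": -788, "rz": -1.85}, {"x": 582, "y": -844, "rz": -1.85}])

```text
invalid input at $.moves[0]: expected keys x, y, z, rx, ry, rz, fingers
```

```bash
python3 - <<'E'
from h import *
import pickle
c=snap("wrist","wrist1"); pickle.dump(c,open("wrist1.pkl","wb"))
o=sensors.get_obs(); print(o["time_s"],o["tool_pos"],o["tool_rot"],o["qpos"])
im=c["image"]
E
```

```text
0.2 [ 0.15865208 -0.63000829  0.22985924] [-1.79932242e+02  7.10584321e-03  1.41427947e+01] [76.66667044 18.42357579 -4.0139118  83.14951661  1.29703284 78.53997086
 -3.25859378]
```

View pics/wrist1.png

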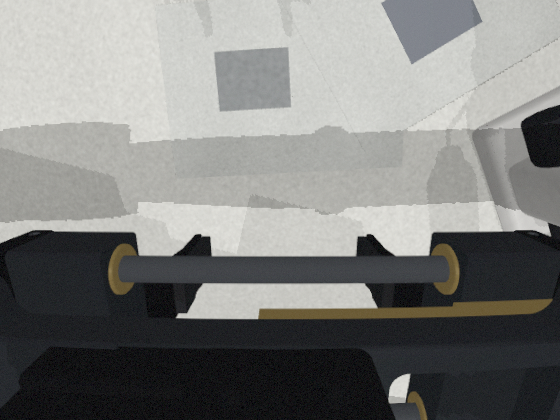

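The call was refused because every row needs all its keys, so the arm hasn't moved. This wrist picture shows only the bench near the start pose, with the gripper covering rows below about 235.

drive_tool(moves=[{"x": 56, "y": -22, "z": 0, "rx": 0, "ry": 0, "rz": -0.1, "fingers": -1}, {"x": 112, "y": -44, "z": 0, "rx": 0, "ry": 0, "rz": -0.2, "fingers": -1}, {"x": 168, "y": -66, "z": 0, "rx": 0, "ry": 0, "rz": -0.3, "fingers": -1}, {"x": 224, "y": -88, "z": 0, "rx": 0, "ry": 0, "rz": -0.4, "fingers": -1}, {"x": 280, "y": -110, "z": 0, "rx": 0, "ry": 0, "rz": -0.5, "fingers": -1}, {"x": 336, "y": -132, "z": 0, "rx": 0, "ry": 0, "rz": -0.6, "fingers": -1}, {"x": 392, "y": -154, "z": 0, "rx": 0, "ry": 0, "rz": -0.7, "fingers": -1}, {"x": 448, "y": -176, "z": 0, "rx": 0, "ry": 0, "rz": -0.8, "fingers": -1}, {"x": 474, "y": -230, "z": 0, "rx": 0, "ry": 0, "rz": -0.9, "fingers": -1}, {"x": 500, "y": -284, "z": 0, "rx": 0, "ry": 0, "rz": -1.0, "fingers": -1}, {"x": 526, "y": -338, "z": 0, "rx": 0, "ry": 0, "rz": -1.1, "fingers": -1}, {"x": 552, "y": -392, "z": 0, "rx": 0, "ry": 0, "rz": -1.2, "fingers": -1}, {"x": 578, "y": -446, "z": 0, "rx": 0, "ry": 0, "rz": -1.3, "fingers": -1}, {"x": 601, "y": -498, "z": 0, "rx": 0, "ry": 0, "rz": -1.4, "fingers": -1}, {"x": 598, "y": -556, "z": 0, "rx": 0, "ry": 0, "rz": -1.5, "fingers": -1}, {"x": 595, "y": -614, "z": 0, "rx": 0, "ry": 0, "rz": -1.6, "fingers": -1}, {"x": 592, "y": -672, "z": 0, "rx": 0, "ry": 0, "rz": -1.7, "fingers": -1}, {"x": 590, "y": -730, "z": 0, "rx": 0, "ry": 0, "rz": -1.8, "fingers": -1}, {"x": 590, "y": -786, "z": 0, "rx": 0, "ry": 0, "rz": -1.85, "fingers": -1}, {"x": 590, "y": -816, "z": 0, "rx": 0, "ry": 0, "rz": -1.85, "fingers": -1}])

```text
time_s: 2.7
tool_pos: [0.5295, 0.3088, 0.2306]
tool_rot: [180.0, -0.1, 120.4]
force: [0.5, 0.5, 0.9]
grip_width: 0.0869
grasp_force: 0.0
```

```bash
python3 - <<'E'
from h import *
import pickle
snap("side");c=snap("wrist","wrist2"); pickle.dump(c,open("wrist2.pkl","wb"))
o=sensors.get_obs(); print(o["time_s"],o["tool_pos"],o["tool_rot"],o["qpos"])
E
```

```text
2.8 [0.52873807 0.30998745 0.23059707] [ 1.79985065e+02 -1.59722410e-01  1.20567959e+02] [  6.89091714  20.52057584 -50.05376843  87.39013034  15.70755712
  79.45012379 -13.67190766]
```

View pics/wrist2.png

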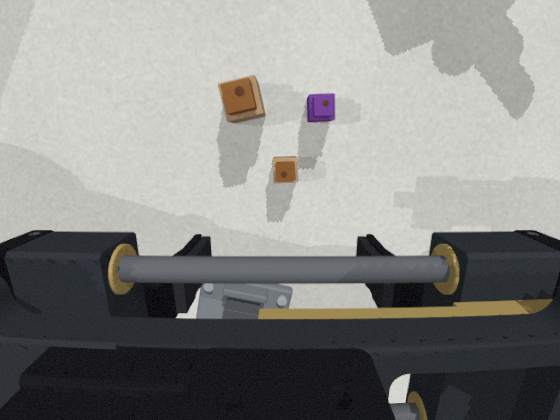

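The wrist view shows the small block at about (285,169), the purple one at (321,107) and the large amber one at (241,99).

```bash
python3 - <<'E'
from h import *
import pickle
c=pickle.load(open("wrist2.pkl","rb")); im=c["image"]; hsv=cv2.cvtColor(im,cv2.COLOR_RGB2HSV)
print(hsv[165:174:4,285],hsv[156,276],hsv[178,297])
sub=hsv[140:200,255:320]
for nm,lo in(("block",80),("resin",185)):
    m=((sub[...,1]>lo)&(sub[...,0]<25)&(sub[...,2]>60)).astype(np.uint8)
    k=max(cv2.findContours(m,0,1)[0],key=cv2.contourArea)+np.array([255,140])
    z=.034 if nm=="block" else .048
    q=np.array([onz(c,*p,z)[:2] for p in cv2.boxPoints(cv2.minAreaRect(k))])
    e=np.roll(q,-1,0)-q
    print(nm,cv2.minAreaRect(k),q.mean(0).round(4),np.linalg.norm(e,axis=1).round(4),np.degrees(np.arctan2(e[:,1],e[:,0])).round(1)%90)
o,_=ray(c,280,210);print(o)
E
```

```text
[[ 14 164 138]
 [ 14 166 137]
 [ 11 134  99]] [ 20  24 195] [ 16  75 170]
block ((284.8534851074219, 169.0086212158203), (25.250469207763672, 23.547531127929688), 86.633544921875) [0.514  0.3375] [0.028  0.0303 0.0286 0.0304] [33.9 34.6 34.  33.5]Traceback (most recent call last):
  File "<stdin>", line 8, in <module>
ValueError: max() iterable argument is empty
```

```bash
python3 - <<'E'
from h import *
snap("side");c=snap("wrist"); im=c["image"]; hsv=cv2.cvtColor(im,cv2.COLOR_RGB2HSV)
o=sensors.get_obs(); print(o["time_s"],o["tool_pos"],o["tool_rot"])
sub=hsv[140:200,255:320]
for nm,lo,z in(("block",80,.034),("resin",125,.048)):
    m=((sub[...,1]>lo)&(sub[...,0]<25)&(sub[...,2]>60)).astype(np.uint8)
    k=max(cv2.findContours(m,0,1)[0],key=cv2.contourArea)+np.array([255,140])
    q=np.array([onz(c,*p,z)[:2] for p in cv2.boxPoints(cv2.minAreaRect(k))])
    e=np.roll(q,-1,0)-q
    print(nm,cv2.minAreaRect(k),q.mean(0).round(4),np.linalg.norm(e,axis=1).round(4),np.degrees(np.arctan2(e[:,1],e[:,0])).round(1)%90)
R=Ro.from_euler("xyz",o["tool_rot"],degrees=True).as_matrix()
t=np.array([.514,.3375,.014])
print("tool delta mm",(R.T@(t-o["tool_pos"])*1000).round(1))
E
```

```text
2.9 [0.53147081 0.3049236  0.23022829] [-1.79964751e+02  4.05586249e-02  1.20190446e+02]
block ((285.5, 164.5), (25.0, 23.0), 90.0) [0.5148 0.3364] [0.0273 0.0298 0.0278 0.0298] [30.4 31.  30.4 29.9]
resin ((285.5, 165.5), (19.0, 19.0), 90.0) [0.5145 0.3366] [0.0217 0.0218 0.022  0.0218] [30.4 30.9 30.4 30. ]
tool delta mm [ 37.1   1.4 216.2]
```

drive_tool(moves=[{"x": 36, "y": 1, "z": 50, "rx": 0, "ry": 0, "rz": 0, "fingers": -1}, {"x": 36, "y": 1, "z": 100, "rx": 0, "ry": 0, "rz": 0, "fingers": -1}, {"x": 36, "y": 1, "z": 140, "rx": 0, "ry": 0, "rz": 0, "fingers": -0.6}, {"x": 36, "y": 1, "z": 170, "rx": 0, "ry": 0, "rz": 0, "fingers": -0.4}, {"x": 36, "y": 1, "z": 195, "rx": 0, "ry": 0, "rz": 0, "fingers": -0.2}, {"x": 36, "y": 1, "z": 210, "rx": 0, "ry": 0, "rz": 0, "fingers": -0.2}, {"x": 36, "y": 1, "z": 216, "rx": 0, "ry": 0, "rz": 0, "fingers": -0.2}, {"x": 36, "y": 1, "z": 216, "rx": 0, "ry": 0, "rz": 0, "fingers": -0.2}], force=20)

```text
time_s: 3.9
tool_pos: [0.5148, 0.3365, 0.0148]
tool_rot: [180.0, 0.0, 120.1]
force: [-0.4, -0.3, 0.6]
grip_width: 0.0524
grasp_force: 0.0
```

drive_tool(moves=[{"x": 0, "y": 0, "z": 0, "rx": 0, "ry": 0, "rz": 0, "fingers": 1}, {"x": 0, "y": 0, "z": 0, "rx": 0, "ry": 0, "rz": 0, "fingers": 1}, {"x": 0, "y": 0, "z": 0, "rx": 0, "ry": 0, "rz": 0, "fingers": 1}, {"x": 0, "y": 0, "z": 0, "rx": 0, "ry": 0, "rz": 0, "fingers": 1}, {"x": 0, "y": 0, "z": 0, "rx": 0, "ry": 0, "rz": 0, "fingers": 1}], force=20)

```text
time_s: 4.53
tool_pos: [0.5147, 0.3369, 0.015]
tool_rot: [180.0, 0.0, 120.1]
force: [-0.1, -0.1, 3.9]
grip_width: 0.0301
grasp_force: 20.0
```

drive_tool(moves=[{"x": 0, "y": 0, "z": -10, "rx": 0, "ry": 0, "rz": 0, "fingers": 1}, {"x": 0, "y": 0, "z": -50, "rx": 0, "ry": 0, "rz": 0, "fingers": 1}, {"x": 0, "y": 0, "z": -100, "rx": 0, "ry": 0, "rz": 0, "fingers": 1}, {"x": 0, "y": 0, "z": -130, "rx": 0, "ry": 0, "rz": 0, "fingers": 1}, {"x": 0, "y": 0, "z": -130, "rx": 0, "ry": 0, "rz": 0, "fingers": 1}, {"x": 0, "y": 0, "z": -130, "rx": 0, "ry": 0, "rz": 0, "fingers": 1}])

```text
time_s: 5.28
tool_pos: [0.5137, 0.336, 0.1434]
tool_rot: [-179.9, 0.0, 120.1]
force: [0.5, 0.2, -0.5]
grip_width: 0.0299
grasp_force: 20.0
```

```bash
python3 - <<'E'
from h import *
import pickle
c=pickle.load(open("top0.pkl","rb"))
f=lambda p:(p[0]/3.2+90-.3,p[1]/3.2+170-.3)
a=np.radians(18.85); B=np.array([[np.cos(a),-np.sin(a)],[np.sin(a),np.cos(a)]]); o=np.array([.5721,.1117])
for p in [(478,143),(497,207),(412,164),(431,222)]: print("jaw",p,(B.T@(onz(c,*f(p),.06)[:2]-o)).round(4))
g=cv2.cvtColor(c["image"],cv2.COLOR_RGB2GRAY).astype(float)
for x in(-.012,0,.012):
    prof=[]
    for y in np.arange(-.045,.05,.003):
        u,v=proj(c,[*(o+B@[x,y]),.06]); prof.append(int(cv2.getRectSubPix(g.astype(np.float32),(1,1),(float(u),float(v)))[0,0]))
    print(x,prof)
s=sensors.get_obs(); R=Ro.from_euler("xyz",s["tool_rot"],degrees=True).as_matrix()
print(s["tool_pos"],s["tool_rot"],s["grip_width"],s["force"],(R.T@(np.array([*o,.15])-s["tool_pos"])*1000).round(1))
E
```

```text
jaw (478, 143) [ 0.0204 -0.0267]
jaw (497, 207) [-0.0273 -0.0244]
jaw (412, 164) [0.022  0.0228]
jaw (431, 222) [-0.0216  0.0236]
-0.012 [49, 45, 22, 27, 28, 28, 28, 45, 75, 77, 52, 51, 51, 50, 50, 50, 51, 50, 50, 50, 50, 50, 32, 12, 27, 27, 27, 28, 27, 27, 28, 26]
0 [51, 48, 26, 28, 28, 28, 28, 40, 74, 64, 51, 50, 51, 51, 51, 50, 50, 50, 50, 50, 50, 50, 31, 11, 28, 26, 27, 28, 27, 27, 28, 26]
0.012 [51, 42, 29, 28, 28, 28, 29, 45, 74, 55, 52, 50, 50, 50, 50, 50, 49, 50, 50, 50, 49, 49, 32, 12, 25, 27, 27, 27, 27, 27, 28, 27]
[0.51374119 0.33602789 0.14342984] [-1.79893181e+02  2.33628448e-02  1.20133666e+02] 0.02987305796061817 [ 0.46276689  0.16894575 -0.51394229] [-223.3  -62.2   -6.4]
```

drive_tool(moves=[{"x": -50, "y": -14, "z": 0, "rx": 0, "ry": 0, "rz": 0.05, "fingers": 1}, {"x": -100, "y": -28, "z": 0, "rx": 0, "ry": 0, "rz": 0.1, "fingers": 1}, {"x": -150, "y": -42, "z": 0, "rx": 0, "ry": 0, "rz": 0.15, "fingers": 1}, {"x": -200, "y": -56, "z": 0, "rx": 0, "ry": 0, "rz": 0.197, "fingers": 1}, {"x": -223, "y": -62, "z": 0, "rx": 0, "ry": 0, "rz": 0.197, "fingers": 1}, {"x": -223, "y": -62, "z": 0, "rx": 0, "ry": 0, "rz": 0.197, "fingers": 1}, {"x": -223, "y": -62, "z": 0, "rx": 0, "ry": 0, "rz": 0.197, "fingers": 1}, {"x": -223, "y": -62, "z": 0, "rx": 0, "ry": 0, "rz": 0.197, "fingers": 1}])

```text
time_s: 6.28
tool_pos: [0.5719, 0.1149, 0.1442]
tool_rot: [-180.0, -0.1, 109.0]
force: [-0.3, -1.1, -1.3]
grip_width: 0.0299
grasp_force: 20.0
```

```bash
python3 - <<'E'
from h import *
c=snap("wrist"); s=sensors.get_obs(); print(s["time_s"],s["tool_pos"],s["tool_rot"])
w=cv2.cvtColor(c["image"],cv2.COLOR_RGB2BGR)
c2=snap("side"); im=cv2.cvtColor(c2["image"],cv2.COLOR_RGB2BGR)
cv2.imwrite("pics/place1.png",np.hstack([cv2.resize(w,(400,300)),cv2.resize(im[150:300,200:400],(400,300))]))
E
```

```text
6.325 [0.57203175 0.11468015 0.14433057] [-1.79983251e+02 -3.74332443e-02  1.09019278e+02]
```

View pics/place1.png

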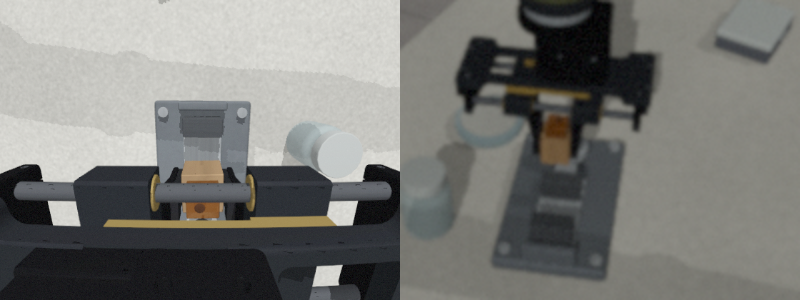

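The left panel (wrist) shows the block centred over the bed, with the jaw channel in line. The right panel (side) shows the block upright above the jaws.

drive_tool(moves=[{"x": 0, "y": 0, "z": 25, "rx": 0, "ry": 0, "rz": 0, "fingers": 1}, {"x": 0, "y": 0, "z": 45, "rx": 0, "ry": 0, "rz": 0, "fingers": 1}, {"x": 0, "y": 0, "z": 60, "rx": 0, "ry": 0, "rz": 0, "fingers": 1}, {"x": 0, "y": 0, "z": 60, "rx": 0, "ry": 0, "rz": 0, "fingers": 1}, {"x": 0, "y": 0, "z": 60, "rx": 0, "ry": 0, "rz": 0, "fingers": 1}, {"x": 0, "y": 0, "z": 72, "rx": 0, "ry": 0, "rz": 0, "fingers": 1}, {"x": 0, "y": 0, "z": 80, "rx": 0, "ry": 0, "rz": 0, "fingers": 1}, {"x": 0, "y": 0, "z": 86, "rx": 0, "ry": 0, "rz": 0, "fingers": 1}, {"x": 0, "y": 0, "z": 92, "rx": 0, "ry": 0, "rz": 0, "fingers": 1}, {"x": 0, "y": 0, "z": 92, "rx": 0, "ry": 0, "rz": 0, "fingers": 1}])

```text
time_s: 7.62
tool_pos: [0.5723, 0.1127, 0.0519]
tool_rot: [-179.9, -0.0, 108.9]
force: [-1.0, 0.3, 0.4]
grip_width: 0.03
grasp_force: 20.0
```

drive_tool(moves=[{"x": 0, "y": 0, "z": 3, "rx": 0, "ry": 0, "rz": 0, "fingers": 1}, {"x": 0, "y": 0, "z": 5, "rx": 0, "ry": 0, "rz": 0, "fingers": 1}, {"x": 0, "y": 0, "z": 7, "rx": 0, "ry": 0, "rz": 0, "fingers": 1}, {"x": 0, "y": 0, "z": 7, "rx": 0, "ry": 0, "rz": 0, "fingers": 1}, {"x": 0, "y": 0, "z": 7, "rx": 0, "ry": 0, "rz": 0, "fingers": 1}])

```text
time_s: 8.25
tool_pos: [0.5727, 0.1127, 0.0456]
tool_rot: [180.0, 0.0, 108.9]
force: [0.4, -0.2, -0.9]
grip_width: 0.03
grasp_force: 20.0
```

drive_tool(moves=[{"x": 0, "y": 0, "z": 1, "rx": 0, "ry": 0, "rz": 0, "fingers": 1}, {"x": 0, "y": 0, "z": 2, "rx": 0, "ry": 0, "rz": 0, "fingers": 1}, {"x": 0, "y": 0, "z": 2, "rx": 0, "ry": 0, "rz": 0, "fingers": 1}, {"x": 0, "y": 0, "z": 2, "rx": 0, "ry": 0, "rz": 0, "fingers": 1}])

```text
time_s: 8.75
tool_pos: [0.5729, 0.1128, 0.045]
tool_rot: [180.0, 0.1, 108.9]
force: [-3.1, -1.2, 8.9]
grip_width: 0.0298
grasp_force: 20.0
```

drive_tool(moves=[{"x": 0, "y": 0, "z": 0, "rx": 0, "ry": 0, "rz": 0, "fingers": 0}, {"x": 0, "y": 0, "z": 0, "rx": 0, "ry": 0, "rz": 0, "fingers": -0.2}, {"x": 0, "y": 0, "z": 0, "rx": 0, "ry": 0, "rz": 0, "fingers": -0.2}, {"x": 0, "y": 0, "z": 0, "rx": 0, "ry": 0, "rz": 0, "fingers": -0.2}, {"x": 0, "y": 0, "z": -20, "rx": 0, "ry": 0, "rz": 0, "fingers": -0.2}, {"x": 0, "y": 0, "z": -60, "rx": 0, "ry": 0, "rz": 0, "fingers": -0.2}, {"x": 0, "y": 0, "z": -110, "rx": 0, "ry": 0, "rz": 0, "fingers": -0.2}, {"x": -50, "y": 0, "z": -120, "rx": 0, "ry": 0, "rz": 0, "fingers": -0.2}, {"x": -70, "y": 0, "z": -120, "rx": 0, "ry": 0, "rz": 0, "fingers": -0.2}, {"x": -70, "y": 0, "z": -120, "rx": 0, "ry": 0, "rz": 0, "fingers": -0.2}, {"x": -70, "y": 0, "z": -120, "rx": 0, "ry": 0, "rz": 0, "fingers": -0.2}, {"x": -70, "y": 0, "z": -120, "rx": 0, "ry": 0, "rz": 0, "fingers": -0.2}])

```text
time_s: 10.25
tool_pos: [0.5945, 0.0486, 0.1632]
tool_rot: [-180.0, -0.1, 109.0]
force: [-0.4, 0.5, 0.1]
grip_width: 0.0522
grasp_force: 0.0
```

```bash
python3 - <<'E'
from h import *
c=snap("wrist"); s=sensors.get_obs(); print(s["time_s"],s["tool_pos"],s["tool_rot"])
w=cv2.cvtColor(c["image"],cv2.COLOR_RGB2BGR)
cv2.imwrite("pics/placed.png",cv2.resize(w[60:240,160:400],(800,600)))
hsv=cv2.cvtColor(c["image"],cv2.COLOR_RGB2HSV)
a=np.radians(18.85); B=np.array([[np.cos(a),-np.sin(a)],[np.sin(a),np.cos(a)]]); o=np.array([.5721,.1117])
for nm,lo,z in(("block",80,.064),("resin",125,.078)):
    m=((hsv[...,1]>lo)&(hsv[...,0]<20)&(hsv[...,2]>60)).astype(np.uint8); m[230:]=0
    for k in cv2.findContours(m,0,1)[0]:
        if cv2.contourArea(k)<150: continue
        q=np.array([onz(c,*p,z)[:2] for p in cv2.boxPoints(cv2.minAreaRect(k))]); e=np.roll(q,-1,0)-q
        print(nm,cv2.minAreaRect(k),q.mean(0).round(4),(B.T@(q.mean(0)-o)).round(4),np.linalg.norm(e,axis=1).round(4),np.degrees(np.arctan2(e[:,1],e[:,0])).round(1)%90)
# knob target
p=o-B@[0,.1]; th=np.radians(5.94)
for t in np.radians([5.94]): print("knob",p+.11*B@[-np.sin(t),-np.cos(t)])
E
```

```text
10.3 [0.59466113 0.04827595 0.16324809] [-1.79967939e+02 -4.18408862e-02  1.08999664e+02]
block ((284.0, 135.0), (34.0, 34.0), 90.0) [0.5722 0.1121] [0.0002 0.0003] [0.0284 0.0281 0.0291 0.0281] [19.  19.8 19.  18.3]
resin ((284.0, 134.5), (27.0, 26.0), 90.0) [0.572  0.1124] [0.0002 0.0007] [0.0206 0.021  0.021  0.0211] [19.  19.6 19.  18.5]
knob [ 0.62898539 -0.09015621]
```

View pics/placed.png

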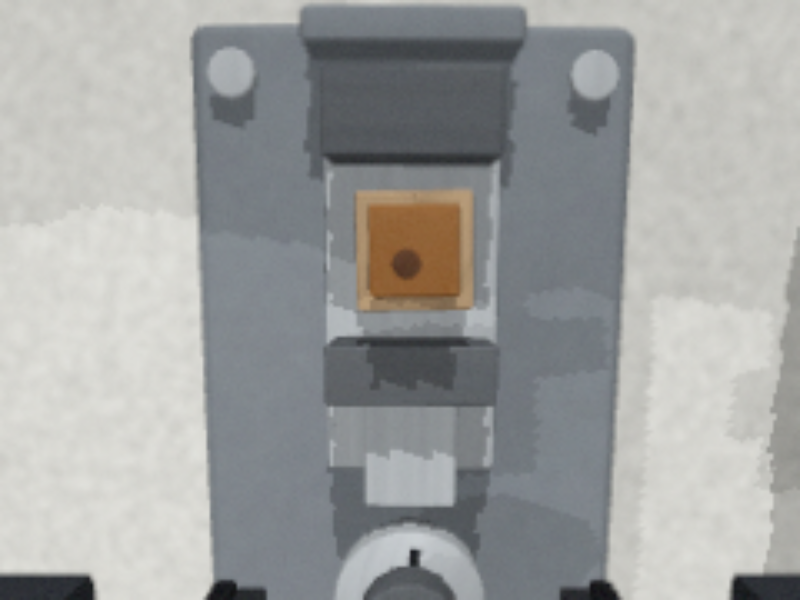

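The crop shows the block (centre at about (415,250) in it) standing square in the middle of the channel, 0.2 mm off in x and 0.5 mm in y. The jaw edges are at crop rows 158 and 340.

drive_tool(moves=[{"x": -50, "y": -5, "z": 0, "rx": 0, "ry": 0, "rz": 0.05, "fingers": -0.4}, {"x": -100, "y": -10, "z": 0, "rx": 0, "ry": 0, "rz": 0.104, "fingers": -0.4}, {"x": -139, "y": -13, "z": 0, "rx": 0, "ry": 0, "rz": 0.104, "fingers": -0.4}, {"x": -139, "y": -13, "z": 0, "rx": 0, "ry": 0, "rz": 0.104, "fingers": -0.4}, {"x": -139, "y": -13, "z": 0, "rx": 0, "ry": 0, "rz": 0.104, "fingers": -0.4}, {"x": -139, "y": -13, "z": 0, "rx": 0, "ry": 0, "rz": 0.104, "fingers": -0.4}, {"x": -139, "y": -13, "z": 0, "rx": 0, "ry": 0, "rz": 0.104, "fingers": -0.4}])

```text
time_s: 11.18
tool_pos: [0.6279, -0.0876, 0.1637]
tool_rot: [180.0, -0.0, 103.0]
force: [0.1, -0.1, 0.4]
grip_width: 0.061
grasp_force: 0.0
```

```bash
python3 - <<'E'
from h import *
c=snap("wrist"); s=sensors.get_obs(); print(s["time_s"],s["tool_pos"],s["tool_rot"])
w=cv2.cvtColor(c["image"],cv2.COLOR_RGB2BGR)
t=snap("top"); tt=cv2.cvtColor(t["image"],cv2.COLOR_RGB2BGR)[150:290,190:370]
cv2.imwrite("pics/knob.png",np.hstack([cv2.resize(w,(400,300)),cv2.resize(tt,(400,300))]))
E
```

```text
11.225 [ 0.62788532 -0.08803636  0.16370329] [1.79991172e+02 5.61077915e-03 1.02998116e+02]
```

View pics/knob.png

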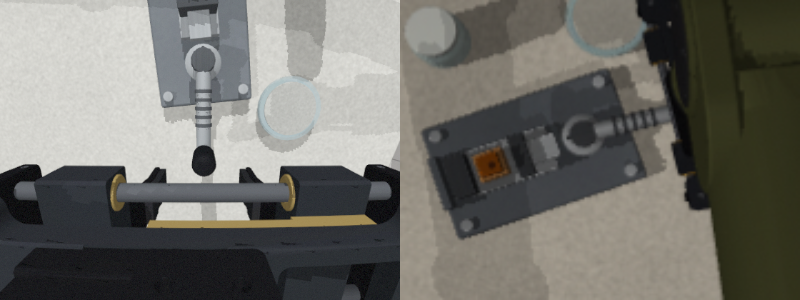

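```bash
python3 - <<'E'
from h import *
c=snap("wrist"); s=sensors.get_obs()
im=c["image"]; m=(im.max(2)<45).astype(np.uint8); m[:200]=0; m[255:]=0; m[:,:255]=0; m[:,315:]=0
print(["".join(".#"[v] for v in r[0:60:2]) for r in m[200:262:3,255:315]])
for v in (222,226,230,234): print(v,onz(c,285,v,.118)[:2].round(4))
print(proj(c,[.6285,-.0885,.118]),proj(c,[.6285,-.0885,.072]),s["tool_pos"])
E
```

```text
['..............................', '.............#####............', '...........#########..........', '.........############.........', '.........#############........', '........##############........', '........######..#######.......', '........######....#####.......', '........###############.......', '.......########.########......', '.......#################......', '.......################.......', '........###############.......', '.........#############........', '...........#########..........', '..............................', '..............................', '..............................', '..............................', '..............................', '..............................']
222 [ 0.6267 -0.0818]
226 [ 0.6274 -0.0847]
230 [ 0.628  -0.0876]
234 [ 0.6287 -0.0906]
[285.34879959 231.23264897] [285.03800406 214.35928202] [ 0.627876   -0.08865344  0.1636357 ]
```

drive_tool(moves=[{"x": 0, "y": 0, "z": 30, "rx": 0, "ry": 0, "rz": 0, "fingers": -0.4}, {"x": 0, "y": 0, "z": 55, "rx": 0, "ry": 0, "rz": 0, "fingers": -0.4}, {"x": 0, "y": 0, "z": 74, "rx": 0, "ry": 0, "rz": 0, "fingers": -0.4}, {"x": 0, "y": 0, "z": 74, "rx": 0, "ry": 0, "rz": 0, "fingers": -0.4}, {"x": 0, "y": 0, "z": 74, "rx": 0, "ry": 0, "rz": 0, "fingers": 0.1}, {"x": 0, "y": 0, "z": 74, "rx": 0, "ry": 0, "rz": 0, "fingers": 0.3}, {"x": 0, "y": 0, "z": 74, "rx": 0, "ry": 0, "rz": 0, "fingers": 0.3}, {"x": 0, "y": 0, "z": 74, "rx": 0, "ry": 0, "rz": 0, "fingers": 0.3}], force=40)

```text
time_s: 12.32
tool_pos: [0.6281, -0.0893, 0.09]
tool_rot: [180.0, 0.0, 102.9]
force: [-0.3, 1.0, -0.3]
grip_width: 0.033
grasp_force: 0.0
```

drive_tool(moves=[{"x": 0.1, "y": -5.5, "z": 0, "rx": 0, "ry": 0, "rz": 0.05, "fingers": 0.3}, {"x": 0.5, "y": -11, "z": 0, "rx": 0, "ry": 0, "rz": 0.1, "fingers": 0.3}, {"x": 1.2, "y": -16.4, "z": 0, "rx": 0, "ry": 0, "rz": 0.15, "fingers": 0.3}, {"x": 2.2, "y": -21.9, "z": 0, "rx": 0, "ry": 0, "rz": 0.2, "fingers": 0.3}, {"x": 3.4, "y": -27.2, "z": 0, "rx": 0, "ry": 0, "rz": 0.25, "fingers": 0.3}, {"x": 4.9, "y": -32.5, "z": 0, "rx": 0, "ry": 0, "rz": 0.3, "fingers": 0.3}, {"x": 6.7, "y": -37.7, "z": 0, "rx": 0, "ry": 0, "rz": 0.35, "fingers": 0.3}, {"x": 8.7, "y": -42.8, "z": 0, "rx": 0, "ry": 0, "rz": 0.4, "fingers": 0.3}, {"x": 11, "y": -47.8, "z": 0, "rx": 0, "ry": 0, "rz": 0.45, "fingers": 0.3}, {"x": 13.5, "y": -52.7, "z": 0, "rx": 0, "ry": 0, "rz": 0.5, "fingers": 0.3}])

```text
time_s: 13.58
tool_pos: [0.5748, -0.0881, 0.0901]
tool_rot: [179.8, -0.0, 74.2]
force: [2.8, -0.1, -1.5]
grip_width: 0.0302
grasp_force: 1.7
```

```bash
cat >> h.py <<'E'
def st():
    s=sensors.get_obs(); p=np.array([.6044,.0171]); d=s["tool_pos"][:2]-p; r=np.linalg.norm(d)
    a=np.radians(18.85); y=np.array([-np.sin(a),np.cos(a)]); x=np.array([y[1],-y[0]])
    tan=np.array([d[1],-d[0]])/r
    R=Ro.from_euler("xyz",s["tool_rot"],degrees=True).as_matrix()
    print("t",s["time_s"],"r",r.round(4),"ang",np.arctan2(-d@x,-d@y).round(4),"yaw cw",round(np.radians(108.85-s["tool_rot"][2]),3),"Ftan",(s["force"][:2]@tan).round(2),"Frad",(s["force"][:2]@d/r).round(2),"Fz",s["force"][2].round(1),"w",s["grip_width"].round(4),"gf",s["grasp_force"])
E
python3 -c "
from h import *
st()"
```

```text
Traceback (most recent call last):
  File "h.py", line 23, in st
    print("t",s["time_s"],"r",r.round(4),"ang",np.arctan2(-d@x,-d@y).round(4),"yaw cw",round(np.radians(108.85-s["tool_rot"][2]),3),"Ftan",(s["force"][:2]@tan).round(2),"Frad",(s["force"][:2]@d/r).round(2),"Fz",s["force"][2].round(1),"w",s["grip_width"].round(4),"gf",s["grasp_force"])
                                                                                                                                                                                                                                              ^^^^^^^^^^^^^^^^^^^^^
AttributeError: 'float' object has no attribute 'round'
```

drive_tool(moves=[{"x": 0.1, "y": -5.5, "z": 0, "rx": 0, "ry": 0, "rz": 0.05, "fingers": 0.3}, {"x": 0.5, "y": -11, "z": 0, "rx": 0, "ry": 0, "rz": 0.1, "fingers": 0.3}, {"x": 1.2, "y": -16.4, "z": 0, "rx": 0, "ry": 0, "rz": 0.15, "fingers": 0.3}, {"x": 1.2, "y": -16.4, "z": 0, "rx": 0, "ry": 0, "rz": 0.15, "fingers": 0.3}, {"x": 1.2, "y": -16.4, "z": 0, "rx": 0, "ry": 0, "rz": 0.15, "fingers": 0.3}])

```text
time_s: 14.2
tool_pos: [0.5585, -0.0826, 0.0898]
tool_rot: [179.9, 0.0, 65.7]
force: [1.0, 0.1, 0.2]
grip_width: 0.0304
grasp_force: 1.0
```

```bash
sed -i 's/s\["grip_width"\].round(4)/round(s["grip_width"],4)/' h.py; python3 -c "
from h import *
st()"
```

```text
t 14.2 r 0.1097 ang 0.7604 yaw cw 0.753 Ftan -0.84 Frad -0.46 Fz 0.2 w 0.0304 gf 0.9815689708921127
```

drive_tool(moves=[{"x": 0, "y": -2.2, "z": 0, "rx": 0, "ry": 0, "rz": 0.02, "fingers": 0.3}, {"x": 0.1, "y": -4.4, "z": 0, "rx": 0, "ry": 0, "rz": 0.04, "fingers": 0.3}, {"x": 0.2, "y": -6.6, "z": 0, "rx": 0, "ry": 0, "rz": 0.06, "fingers": 0.3}, {"x": 0.2, "y": -6.6, "z": 0, "rx": 0, "ry": 0, "rz": 0.06, "fingers": 0.3}])

```text
time_s: 14.7
tool_pos: [0.552, -0.0793, 0.0897]
tool_rot: [180.0, 0.0, 62.2]
force: [1.7, -1.7, 0.8]
grip_width: 0.0304
grasp_force: 1.3
```

```bash
python3 -c "
from h import *
st()"
```

```text
t 14.7 r 0.1097 ang 0.8269 yaw cw 0.814 Ftan -2.32 Frad 0.63 Fz 0.8 w 0.0304 gf 1.2894957121170592
```

drive_tool(moves=[{"x": 0, "y": -2.2, "z": 0, "rx": 0, "ry": 0, "rz": 0.02, "fingers": 0.3}, {"x": 0.1, "y": -4.4, "z": 0, "rx": 0, "ry": 0, "rz": 0.04, "fingers": 0.3}, {"x": 0.1, "y": -4.4, "z": 0, "rx": 0, "ry": 0, "rz": 0.04, "fingers": 0.3}, {"x": 0.1, "y": -4.4, "z": 0, "rx": 0, "ry": 0, "rz": 0.04, "fingers": 0.3}])

```text
time_s: 15.2
tool_pos: [0.5481, -0.0771, 0.0895]
tool_rot: [-180.0, 0.0, 59.9]
force: [1.5, -1.1, 1.4]
grip_width: 0.0302
grasp_force: 1.1
```

```bash
python3 -c "
from h import *
st()"
```

```text
t 15.2 r 0.1097 ang 0.8681 yaw cw 0.854 Ftan -1.84 Frad 0.15 Fz 1.4 w 0.0302 gf 1.0867429221980274
```

drive_tool(moves=[{"x": 0, "y": -2.2, "z": 0, "rx": 0, "ry": 0, "rz": 0.02, "fingers": 0.3}, {"x": 0.1, "y": -4.4, "z": 0, "rx": 0, "ry": 0, "rz": 0.04, "fingers": 0.3}, {"x": 0.1, "y": -4.4, "z": 0, "rx": 0, "ry": 0, "rz": 0.04, "fingers": 0.3}, {"x": 0.1, "y": -4.4, "z": 0, "rx": 0, "ry": 0, "rz": 0.04, "fingers": 0.3}])

```text
time_s: 15.7
tool_pos: [0.5443, -0.0747, 0.0895]
tool_rot: [-180.0, 0.0, 57.6]
force: [0.9, -1.1, 1.5]
grip_width: 0.0308
grasp_force: 1.1
```

```bash
python3 -c "
from h import *
st()"
```

```text
t 15.7 r 0.1098 ang 0.9086 yaw cw 0.894 Ftan -1.38 Frad 0.4 Fz 1.5 w 0.0308 gf 1.0883200043463148
```

drive_tool(moves=[{"x": 0, "y": -2.2, "z": 0, "rx": 0, "ry": 0, "rz": 0.02, "fingers": 0.3}, {"x": 0.1, "y": -4.4, "z": 0, "rx": 0, "ry": 0, "rz": 0.04, "fingers": 0.3}, {"x": 0.1, "y": -4.4, "z": 0, "rx": 0, "ry": 0, "rz": 0.04, "fingers": 0.3}, {"x": 0.1, "y": -4.4, "z": 0, "rx": 0, "ry": 0, "rz": 0.04, "fingers": 0.3}])

```text
time_s: 16.2
tool_pos: [0.5406, -0.0724, 0.0895]
tool_rot: [-180.0, 0.0, 55.3]
force: [0.9, -1.6, 1.5]
grip_width: 0.0306
grasp_force: 1.0
```

```bash
python3 -c "
from h import *
st()"
```

```text
t 16.2 r 0.1099 ang 0.9487 yaw cw 0.934 Ftan -1.65 Frad 0.73 Fz 1.5 w 0.0306 gf 1.039539610646898
```

drive_tool(moves=[{"x": 0, "y": -2.2, "z": 0, "rx": 0, "ry": 0, "rz": 0.02, "fingers": 0.3}, {"x": 0.1, "y": -4.4, "z": 0, "rx": 0, "ry": 0, "rz": 0.04, "fingers": 0.3}, {"x": 0.1, "y": -4.4, "z": 0, "rx": 0, "ry": 0, "rz": 0.04, "fingers": 0.3}, {"x": 0.1, "y": -4.4, "z": 0, "rx": 0, "ry": 0, "rz": 0.04, "fingers": 0.3}])

```text
time_s: 16.7
tool_pos: [0.537, -0.0698, 0.0895]
tool_rot: [-180.0, 0.0, 53.1]
force: [2.0, -0.8, 1.5]
grip_width: 0.0303
grasp_force: 1.0
```

```bash
python3 -c "
from h import *
st()"
```

```text
t 16.7 r 0.1099 ang 0.9887 yaw cw 0.974 Ftan -2.08 Frad -0.65 Fz 1.5 w 0.0303 gf 1.0423850109509658
```

drive_tool(moves=[{"x": 0, "y": -2.2, "z": 0, "rx": 0, "ry": 0, "rz": 0.02, "fingers": 0.3}, {"x": 0.1, "y": -4.4, "z": 0, "rx": 0, "ry": 0, "rz": 0.04, "fingers": 0.3}, {"x": 0.1, "y": -4.4, "z": 0, "rx": 0, "ry": 0, "rz": 0.04, "fingers": 0.3}, {"x": 0.1, "y": -4.4, "z": 0, "rx": 0, "ry": 0, "rz": 0.04, "fingers": 0.3}])

```text
time_s: 17.2
tool_pos: [0.5336, -0.0671, 0.0895]
tool_rot: [-180.0, 0.0, 50.8]
force: [1.7, -1.1, 1.4]
grip_width: 0.0306
grasp_force: 1.2
```

```bash
python3 -c "
from h import *
st()"
```

```text
t 17.2 r 0.11 ang 1.0283 yaw cw 1.014 Ftan -1.96 Frad -0.25 Fz 1.4 w 0.0306 gf 1.175720811006613
```

drive_tool(moves=[{"x": 0, "y": -2.2, "z": 0, "rx": 0, "ry": 0, "rz": 0.02, "fingers": 0.3}, {"x": 0.1, "y": -4.4, "z": 0, "rx": 0, "ry": 0, "rz": 0.04, "fingers": 0.3}, {"x": 0.1, "y": -4.4, "z": 0, "rx": 0, "ry": 0, "rz": 0.04, "fingers": 0.3}, {"x": 0.1, "y": -4.4, "z": 0, "rx": 0, "ry": 0, "rz": 0.04, "fingers": 0.3}])

```text
time_s: 17.7
tool_pos: [0.5321, -0.0665, 0.0899]
tool_rot: [179.7, -0.0, 48.4]
force: [5.9, -5.5, -2.3]
grip_width: 0.0306
grasp_force: 4.5
```

```bash
python3 -c "
from h import *
st()"
```

```text
t 17.7 r 0.1105 ang 1.0418 yaw cw 1.056 Ftan -8.05 Frad 0.32 Fz -2.3 w 0.0306 gf 4.460361860983539
```

drive_tool(moves=[{"x": 0, "y": -1.1, "z": 0, "rx": 0, "ry": 0, "rz": 0.01, "fingers": 0.3}, {"x": 0, "y": -2.2, "z": 0, "rx": 0, "ry": 0, "rz": 0.02, "fingers": 0.3}, {"x": 0, "y": -2.2, "z": 0, "rx": 0, "ry": 0, "rz": 0.02, "fingers": 0.3}])

```text
time_s: 18.08
tool_pos: [0.5302, -0.065, 0.0899]
tool_rot: [179.8, -0.0, 47.2]
force: [5.4, -5.7, -1.0]
grip_width: 0.0304
grasp_force: 4.2
```

```bash
python3 -c "
from h import *
st()"
```

```text
t 18.075 r 0.1106 ang 1.0639 yaw cw 1.076 Ftan -7.84 Frad 0.66 Fz -1.0 w 0.0304 gf 4.177169042523019
```

drive_tool(moves=[{"x": 0, "y": -1.1, "z": 0, "rx": 0, "ry": 0, "rz": 0.01, "fingers": 0.3}, {"x": 0, "y": -2.2, "z": 0, "rx": 0, "ry": 0, "rz": 0.02, "fingers": 0.3}, {"x": 0, "y": -2.2, "z": 0, "rx": 0, "ry": 0, "rz": 0.02, "fingers": 0.3}])

```text
time_s: 18.45
tool_pos: [0.5283, -0.0634, 0.0898]
tool_rot: [179.8, -0.0, 46.1]
force: [6.1, -5.9, -0.4]
grip_width: 0.0303
grasp_force: 3.9
```

```bash
python3 -c "
from h import *
st()"
```

```text
t 18.45 r 0.1108 ang 1.0862 yaw cw 1.096 Ftan -8.49 Frad 0.04 Fz -0.4 w 0.0303 gf 3.878887014579959
```

drive_tool(moves=[{"x": 0, "y": -1.1, "z": 0, "rx": 0, "ry": 0, "rz": 0.01, "fingers": 0.3}, {"x": 0, "y": -2.2, "z": 0, "rx": 0, "ry": 0, "rz": 0.02, "fingers": 0.3}, {"x": 0, "y": -2.2, "z": 0, "rx": 0, "ry": 0, "rz": 0.02, "fingers": 0.3}])

```text
time_s: 18.82
tool_pos: [0.5265, -0.0617, 0.0898]
tool_rot: [179.8, 0.0, 44.9]
force: [5.4, -6.1, -0.1]
grip_width: 0.0302
grasp_force: 3.6
```

```bash
python3 -c "
from h import *
st()"
```

```text
t 18.825 r 0.1108 ang 1.1084 yaw cw 1.116 Ftan -8.16 Frad 0.54 Fz -0.1 w 0.0302 gf 3.5758347949013114
```

Pad force fell steadily from 4.5 to 3.6 N over about 7 mm of travel, so the lever has clicked. I'll ease off and release.

drive_tool(moves=[{"x": 0, "y": 1, "z": 0, "rx": 0, "ry": 0, "rz": 0, "fingers": 0.25}, {"x": 0, "y": 2, "z": 0, "rx": 0, "ry": 0, "rz": 0, "fingers": 0.2}, {"x": 0, "y": 3, "z": 0, "rx": 0, "ry": 0, "rz": 0, "fingers": 0.15}, {"x": 0, "y": 4, "z": 0, "rx": 0, "ry": 0, "rz": 0, "fingers": 0.1}, {"x": 0, "y": 5, "z": 0, "rx": 0, "ry": 0, "rz": 0, "fingers": 0.05}, {"x": 0, "y": 6, "z": 0, "rx": 0, "ry": 0, "rz": 0, "fingers": 0}, {"x": 0, "y": 7, "z": 0, "rx": 0, "ry": 0, "rz": 0, "fingers": -0.1}, {"x": 0, "y": 8, "z": 0, "rx": 0, "ry": 0, "rz": 0, "fingers": -0.2}, {"x": 0, "y": 8, "z": 0, "rx": 0, "ry": 0, "rz": 0, "fingers": -0.4}, {"x": 0, "y": 8, "z": 0, "rx": 0, "ry": 0, "rz": 0, "fingers": -0.4}, {"x": 0, "y": 8, "z": 0, "rx": 0, "ry": 0, "rz": 0, "fingers": -0.4}])

```text
time_s: 20.2
tool_pos: [0.5313, -0.0654, 0.0895]
tool_rot: [-180.0, 0.0, 45.0]
force: [-0.1, 0.4, 0.0]
grip_width: 0.0604
grasp_force: 0.0
```

```bash
python3 -c "
from h import *
st()"
```

```text
t 20.2 r 0.1103 ang 1.0542 yaw cw 1.114 Ftan 0.36 Frad -0.22 Fz 0.0 w 0.0604 gf 0.0
```

Now I'll raise the arm and pull it back out of the way, then check.

drive_tool(moves=[{"x": 0, "y": 0, "z": -30, "rx": 0, "ry": 0, "rz": 0, "fingers": -0.4}, {"x": 0, "y": 0, "z": -70, "rx": 0, "ry": 0, "rz": 0, "fingers": -0.4}, {"x": 0, "y": 0, "z": -120, "rx": 0, "ry": 0, "rz": 0, "fingers": -0.4}, {"x": -50, "y": 0, "z": -130, "rx": 0, "ry": 0, "rz": 0, "fingers": -0.4}, {"x": -100, "y": 0, "z": -130, "rx": 0, "ry": 0, "rz": 0, "fingers": -0.4}, {"x": -150, "y": 20, "z": -130, "rx": 0, "ry": 0, "rz": 0, "fingers": -0.4}, {"x": -150, "y": 40, "z": -130, "rx": 0, "ry": 0, "rz": 0, "fingers": -0.4}, {"x": -150, "y": 40, "z": -130, "rx": 0, "ry": 0, "rz": 0, "fingers": -0.4}, {"x": -150, "y": 40, "z": -130, "rx": 0, "ry": 0, "rz": 0, "fingers": -0.4}, {"x": -150, "y": 40, "z": -130, "rx": 0, "ry": 0, "rz": 0, "fingers": -0.4}, {"x": -150, "y": 40, "z": -130, "rx": 0, "ry": 0, "rz": 0, "fingers": -0.4}])

```text
time_s: 21.58
tool_pos: [0.4536, -0.1991, 0.2196]
tool_rot: [180.0, 0.0, 45.1]
force: [0.5, -0.1, -0.2]
grip_width: 0.061
grasp_force: 0.0
```

```bash
python3 - <<'E'
from h import *
st(); c=snap("top"); s=snap("side")
a=cv2.cvtColor(c["image"],cv2.COLOR_RGB2BGR)[140:300,190:400]; b=cv2.cvtColor(s["image"],cv2.COLOR_RGB2BGR)[150:300,200:400]
cv2.imwrite("pics/end.png",np.hstack([cv2.resize(a,(400,305),interpolation=2),cv2.resize(b,(400,305),interpolation=2)]))
im=c["image"]; m=(im.max(2)<18).astype(np.uint8); A=np.radians(18.85); y=np.array([-np.sin(A),np.cos(A)]); x=np.array([y[1],-y[0]])
for k in cv2.findContours(m[170:290,200:360],0,1)[0]:
    if cv2.contourArea(k)>30:
        (u,v),r=cv2.minEnclosingCircle(k+np.array([200,170])); w=onz(c,u,v,.118)[:2]; d=w-[.6044,.0171]
        print((u,v,r),w,np.linalg.norm(d),"ang",np.arctan2(-d@x,-d@y))
hsv=cv2.cvtColor(im,cv2.COLOR_RGB2HSV); m=((hsv[...,0]<18)&(hsv[...,1]>120)&(hsv[...,2]>25)).astype(np.uint8)
for k in cv2.findContours(m[170:290,190:300],0,1)[0]:
    if cv2.contourArea(k)>30:
        (u,v),_,g=cv2.minAreaRect(k+np.array([190,170])); w=onz(c,u,v,.07)[:2]-[.5721,.1117]; print("block",w@x,w@y,g)
E
```

```text
t 21.575 r 0.2636 ang 0.9379 yaw cw 1.113 Ftan -0.46 Frad -0.18 Fz -0.2 w 0.061 gf 0.0
(310.7295227050781, 242.20492553710938, 5.713210582733154) [ 0.53558758 -0.06556216] 0.10755548456716456 ang 1.023213477363162
block 0.0007043959419837757 0.009330362306417227 70.01689147949219
```

View pics/end.png

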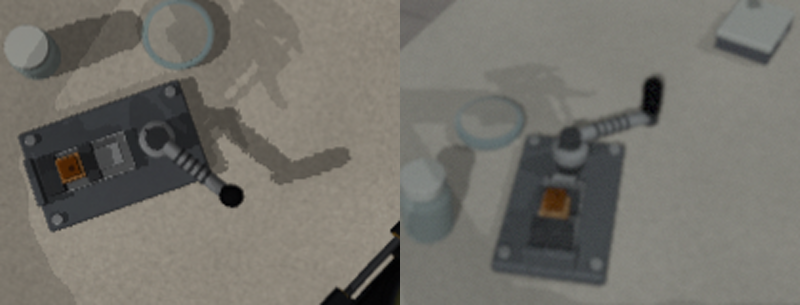

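The left panel (top) shows the block clamped square between the jaws at about (70,167), with the lever sprung back and its handle at (231,195). The jar, dish and slide box are where they were, and the gripper is clear.

```bash
python3 -c "
from h import *
print(workorder.sign_off())"
```

```text
the job is handed in; nothing more can be done
None
```

The block is clamped square and upright, resin end up; the lever was stopped about 7 mm past its click and let go, nothing else was moved, and the job was handed in at about 22 s (sign-off returned no verdict).

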